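# Stand the fallen bottles back in the pull-out tray of a drone repair bench

## Robot

A 6-joint arm with a two-finger parallel gripper is mounted at the origin on the work surface. World frame = base frame: x ahead of the robot, y to its left, z up, the work surface at z = 0. Lengths are in m, angles in rad, forces in N, time in s.
With the tool pointing down it reaches from about 0.35 to 0.85 m from the base axis. Payload 8.1 kg.
Tool frame: the origin (TCP) lies on the mounting face of the last link; the fingertips stand 173 mm ahead of it and the grasp point (between the pads) lies 155 mm ahead of it; z points along the fingers, y is the line along which they close (so a half turn about z gives the same grasp; the last joint's range is limited). The gripper opens to 85 mm and grips with 20 to 120 N. Pads are 22 mm wide; open, the fingers measure 114 mm over their backs; the gripper's body (76 mm by 85 mm) begins 54 mm behind the grasp point. The pads swing forward as they close: fully open they stand 13 mm farther back than shut.
Start: joints at [-1.187, 0.13, 1.488, -0, 1.523, -0.085], TCP at [0.271, -0.535, 0.405] pointing down, gripper open.
Joint ranges: [-2.96, 2.96], [-0.89, 2.26], [0.02, 2.5], [-1.34, 4.48], [0, 2.73], [-2.66, 2.66]. Speed limits (rad/s): [2.39, 2.39, 2.79, 3.14, 3.14, 3.14].

## Interface

Orientations are given as a rotation vector (axis times angle).
In Python, from station import bot, cams, finish_job gives the robot as it stands. Calls block until the motion is done:
- bot.move_ptp(position, orientation): joint-space move of the TCP to a pose.
- bot.line_to(position, rotation=None, max_speed=0.15, until_force=None): straight line of the TCP; rotation=None keeps the orientation; max_speed is the mean speed in m/s. With until_force (N) it stops when the force on the tool has changed by that much, and returns True; else False.
- bot.move_joints(angles): joint-space move.
- bot.command_gripper(opening): finger opening in m; the grip force is fixed at half the most; returns when the fingers have stopped.
- bot.hold(seconds).
- bot.solve_ik(position, orientation): joint angles nearest the present ones, or None.
- bot.get_state(): the state.
- cams.read_camera(name): name is "side" or "top" or "wrist"; returns (picture, depth): 420x560x3 uint8, red, green, blue; 420x560 float32, m along the optical axis (not along the pixel's ray), 0 where there is no reading.
- cams.camera_model(name): a dict with "camera_matrix" (3x3 intrinsics, pixels), "k1" (the pictures are not rectified: a ray, as slopes to the right and down, at radius r is drawn at 1 + k1 r^2 times it, then the intrinsics apply), "pose" (4x4, takes a point from camera to world coordinates). Camera axes: x right, y down, z forward; pixel columns grow to the right and rows downward; lengths in m; the calibration is good to about 2 mm. A picture is of the moment at which its call begins: read the wrist's pose just before it. camera_model takes no time and is no camera call; for the wrist camera it gives the pose at the moment of the call.
A pose or a line that the arm cannot do raises bot.Unreachable and nothing moves.
- finish_job(): hands the job in; it is judged then, once.
The state is a dict: "time": time; "joint_positions": joint angles; "joint_vel": joint speeds; "joint_efforts": joint torques, N m; "tool_pos": TCP position; "tcp_rot": TCP orientation; "wrist_force": force on the tool from outside, world axes, zero at the start; "moment": the same for the moment, N m; "width": finger opening in m; "grip_force": force on a finger pad.
Only numpy, scipy, OpenCV 4.12 (cv2) and the standard library are available. Lean on these libraries where they do the work, as an engineer would, in place of code of your own. Each camera call takes 0.05 s, during which the arm holds its last target. There are 200 camera calls.

## Task

Two square bottles have fallen over on the repair bench. Stand each one upright on the disc that matches the colour of its cap, in the open pull-out tray of the grey cabinet: set them down, do not drop them. Leave the bottle that already stands in the tray, the tray itself and everything else on the bench where they are.

Things in the scene. Friction and masses are not known exactly. Their poses are not given: they have to be found in the camera images.
- red_bottle_center (a point): Centre of the white square bottle with red cap and label band, 46 x 46 mm, 140 mm tall: square body for the first 94 mm from the base, then shoulder and a round cap 30 mm across. The point is on the axis, 70 mm from the base. z runs from base to cap, x and y square to the sides. It starts lying on a flat side, cap away from the robot or to either side, up to 103 degrees from +x.
- red_bottle_base (a point): Centre of the underside of the red-capped bottle; axes as at its centre.
- red_bottle: The red-capped bottle itself, about 170 g (varies); origin and axes as its centre point.
- blue_bottle_center (a point): Centre of the amber square bottle with blue cap and label band, 40 x 40 mm, 122 mm tall: square body for the first 82 mm from the base, then shoulder and a round cap 26 mm across. The point is on the axis, 61 mm from the base. z runs from base to cap, x and y square to the sides. It starts lying on a flat side, cap away from the robot or to either side, up to 103 degrees from +x.
- blue_bottle_base (a point): Centre of the underside of the blue-capped bottle; axes as at its centre.
- blue_bottle: The blue-capped bottle itself, about 130 g (varies); origin and axes as its centre point.
- red_disc_center (a point): Centre of the red disc, 62 mm across, flat on the tray's floor (it does not stick up): the red-capped bottle stands here. x points into the cabinet, y along the row of bays, z up.
- blue_disc_center (a point): Centre of the blue disc, 62 mm across, flat on the tray's floor: the blue-capped bottle stands here. Axes as those of the red disc.
- tray_middle (a point): Middle of the tray's middle bay, on its floor, 20 mm above the bench. x points into the cabinet, y along the row of three bays, z up. Bays are 86 mm apart, 82 mm wide inside, parted by walls reaching 48 mm above the bench. The front wall, as high, is 52 to 58 mm towards -x, its grip out to 69 mm. Each bay has a disc or the standing bottle in its middle, in any order.
- tray (a joint): How far the tray (white floor, grey walls) has been pushed into the cabinet, m: 0 at the start (pulled out), at most 0.12; it slides at about 6 N. The grey cabinet is 300 mm wide, 180 mm high, 200 mm deep; its front is 72 mm towards +x from the tray's middle point. A carton on it reaches 210 mm above the bench.
- green_bottle_center (a point): Centre of the white square bottle with a green cap and band, 44 x 44 mm and 128 mm tall, which stands in the third bay and stays there; z runs up its axis.
- can: Yellow spray can standing on the bench, 52 mm across and 130 mm tall; origin at the centre of its underside.
- spool: Small spool of solder wire, flanges 54 mm across, 40 mm high, standing on a flange; origin at the centre of its underside.
- tape: Yellow roll of tape lying flat, 90 mm across and 24 mm high; origin at the centre of its underside.
- driver: Screwdriver with an orange handle lying on the bench, about 0.2 m long; x runs from handle to tip.
- battery: Black drone battery with a yellow band, 75 x 36 x 30 mm; origin at the centre of its underside, x along its length.
- jar: Green glass jar with a black lid, 50 mm across and 60 mm tall; origin at the centre of its underside.
- meter: Yellow multimeter lying flat, 130 x 68 x 35 mm; origin at the centre of its underside, x along its length.
There are look-alikes about, which are no part of the job. Leave any turquoise look-alike of the blue_bottle alone.

How it is judged:
At the end, for the whole second after the job is handed in: Each bottle stands upright (within 6 degrees) and at rest on the tray's floor, the middle of its base within 25 mm of the centre of the disc of its own cap's colour (horizontal distance between red_bottle_base and red_disc_center below 0.025 m and angle between each of red_bottle_center, blue_bottle_center's own z axis and vertical below 0.1 rad and height (world z) of red_bottle_base between 0.014 and 0.026 m and linear speed of each of red_bottle, blue_bottle below 0.03 m/s and angular speed of each of red_bottle, blue_bottle below 0.2 rad/s and horizontal distance between blue_bottle_base and blue_disc_center below 0.025 m and height (world z) of blue_bottle_base between 0.014 and 0.026 m); the robot touches nothing.
It fails at once if the standing green-capped bottle is shifted by more than 30 mm or tipped by more than 20 degrees (distance of green_bottle_center from where it was at the start of the episode above 0.03 m or angle between green_bottle_center's own z axis and vertical above 0.35 rad).
It fails at once if the tray is pushed in by more than 15 mm (value of joint tray above 0.015 m).
It fails at once if a bottle is dropped or thrown (moves faster than 0.6 m/s while the fingers do not touch it) ((contact force between the fingers and red_bottle below 0.05 N and linear speed of red_bottle above 0.6 m/s) or (contact force between the fingers and blue_bottle below 0.05 N and linear speed of blue_bottle above 0.6 m/s)).
It fails at once if one of the other loose things on the bench is moved by more than 40 mm (distance of any of can, spool, tape, driver, battery, meter, jar from where it was at the start of the episode above 0.04 m).
It also fails if it takes over 61 s, if anything falls off the work surface, if the arm or the gripper's body presses on something with over 40 N, if the wrist force passes 120 N, or if a joint passes its speed limit or range.

## Working session

There is one attempt and no reset: what is moved stays moved. The work goes in short steps, each a Python script; the robot and the scene stay as the last script left them, time stands still between calls to the robot, and variables do not carry over. Pictures are saved under pics/ and viewed, at most 10 in all, crops included, and the job is handed in when it is done.

```bash
ls; mkdir -p pics
python3 - <<'E'
from station import bot, cams
import cv2, numpy as np
for n in("top","side"):
    p,d=cams.read_camera(n); np.savez(f"{n}.npz",p=p,d=d); cv2.imwrite(f"pics/{n}.png",cv2.cvtColor(p,cv2.COLOR_RGB2BGR))
    m=cams.camera_model(n); print(n,m); print((d>0).mean())
print(bot.get_state())
E
```

```text
pics
top {'camera_matrix': array([[522.62332834,   0.        , 274.80150559],
       [  0.        , 522.62332834, 212.87724935],
       [  0.        ,   0.        ,   1.        ]]), 'k1': 0.05547018317689367, 'pose': array([[-0.0142994 , -0.99571249,  0.09139013,  0.38018081],
       [-0.99978681,  0.01559948,  0.0135271 , -0.13793266],
       [-0.01489474, -0.09117721, -0.99572329,  1.41084934],
       [ 0.        ,  0.        ,  0.        ,  1.        ]])}
0.995812074829932
side {'camera_matrix': array([[523.85048619,   0.        , 278.4490083 ],
       [  0.        , 523.85048619, 214.86989384],
       [  0.        ,   0.        ,   1.        ]]), 'k1': -0.16883137595475353, 'pose': array([[-0.9623354 , -0.21081773,  0.17165797,  0.23667965],
       [-0.2715734 ,  0.71620655, -0.64288107,  0.83922102],
       [ 0.01258816, -0.66528495, -0.74648341,  1.25158595],
       [ 0.        ,  0.        ,  0.        ,  1.        ]])}
0.9960884353741497
{'time': 0.1, 'joint_positions': array([-1.18740050e+00,  1.31136581e-01,  1.48915240e+00, -3.12902876e-05,
        1.52298345e+00, -8.53852363e-02]), 'joint_vel': array([ 0.00150953, -0.00122285, -0.00226525,  0.00069279,  0.00018762,
       -0.00143061]), 'joint_efforts': array([ 1.21419202e-03, -5.70955074e+01, -5.01940405e+01, -1.71424463e-04,
        8.25043389e-03,  6.02584282e-05]), 'tool_pos': array([ 0.27102914, -0.53507981,  0.40372852]), 'tcp_rot': array([-3.05407735e+00, -7.29253189e-01,  4.40027124e-04]), 'wrist_force': array([ 0.1936195 , -0.10277544,  0.49703733]), 'moment': array([-0.03690905,  0.02209097, -0.00731461]), 'grip_force': 0.0, 'width': 0.08542066472288251}
```

View pics/top.png

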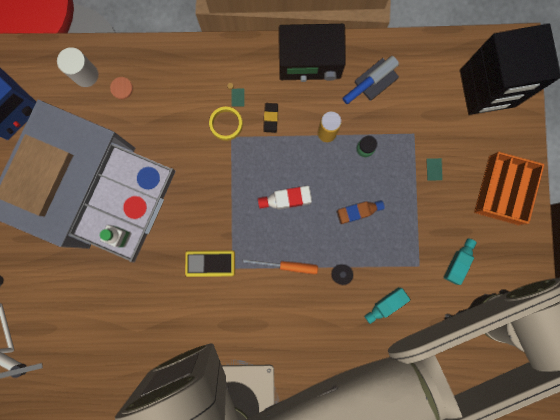

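View pics/side.png

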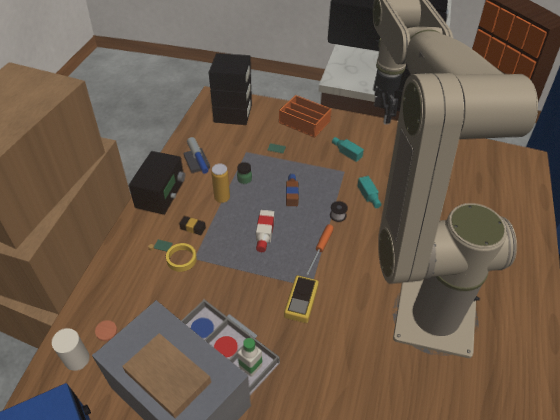

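The top view shows the red bottle at about px (285,198) with its cap to the left (+y), and the blue bottle at (360,212) with its cap to the right. The blue disc is at (148,178), the red disc at (135,207), and the green bottle at (113,237). In the side view the red bottle is at (265,228), the blue bottle at (292,190), and the discs are at (202,328) and (226,347).

```bash
cat > h.py <<'E'
import numpy as np, cv2
def rays(m,px):
    u=cv2.undistortPoints(np.asarray(px,float).reshape(-1,1,2),m["camera_matrix"],np.array([m["k1"],0,0,0,0.]))[:,0]
    T=m["pose"]; return T[:3,3],np.c_[u,np.ones(len(u))]@T[:3,:3].T
def onplane(m,px,z):
    o,d=rays(m,px); return o+d*((z-o[2])/d[:,2])[:,None]
def tri(m1,p1,m2,p2):
    o1,d1=rays(m1,[p1]);o2,d2=rays(m2,[p2]);d1=d1[0];d2=d2[0]
    s=np.linalg.lstsq(np.c_[d1,-d2],o2-o1,rcond=None)[0]; a=o1+s[0]*d1;b=o2+s[1]*d2
    return (a+b)/2,np.linalg.norm(a-b)
def cloud(m,d):
    v,u=np.mgrid[:d.shape[0],:d.shape[1]]
    o,r=rays(m,np.c_[u.ravel(),v.ravel()]); return (o+r*d.ravel()[:,None]).reshape(*d.shape,3)
def cmask(p,col):
    h=cv2.cvtColor(p,cv2.COLOR_RGB2HSV); H,S,V=[h[...,i].astype(int) for i in range(3)]
    if col=="red": return ((H<6)|(H>173))&(S>170)&(V>70)
    return (H>104)&(H<126)&(S>120)&(V>50)
def blobs(mask,box,amin=12):
    x0,y0,x1,y1=box; k=np.zeros(mask.shape,np.uint8); k[y0:y1,x0:x1]=mask[y0:y1,x0:x1]
    n,l,s,c=cv2.connectedComponentsWithStats(k)
    return [(s[i,4],c[i],l==i) for i in sorted(range(1,n),key=lambda i:-s[i,4]) if s[i,4]>=amin]
E
python3 - <<'E'
from station import cams
from h import *
M={n:cams.camera_model(n) for n in("top","side")}; D={n:np.load(n+".npz") for n in M}
C={n:cloud(M[n],D[n]["d"]) for n in M}
np.set_printoptions(precision=4,suppress=True)
boxes={("disc","red"):((100,190,165,225),(205,330,245,365)),("disc","blue"):((130,160,170,195),(185,310,220,345)),
("bot","red"):((250,180,320,215),(245,205,280,255)),("bot","blue"):((330,195,390,225),(278,170,305,208))}
for (k,c),(bt,bs) in boxes.items():
    r={}
    for n,b in(("top",bt),("side",bs)):
        r[n]=blobs(cmask(D[n]["p"],c),b)
        for a,ce,mk in r[n]: print(k,c,n,a,ce,"depthmed",np.median(C[n][mk],0))
    for i in range(min(2,len(r["top"]),len(r["side"]))):
        for j in range(min(2,len(r["side"]))): print("  tri",i,j,*tri(M["top"],r["top"][i][1],M["side"],r["side"][j][1]))
for c,b in(("red",boxes["bot","red"][0]),("blue",boxes["bot","blue"][0])):
    Z=C["top"]; k=blobs(Z[...,2]>0.014,b)
    P=Z[k[0][2]]; (cx,cy),wh,a=cv2.minAreaRect(P[:,:2].astype(np.float32)); print(c,len(P),"zpct",np.percentile(P[:,2],[5,50,90,98]),(cx,cy),wh,a)
b=C["top"][230:260,235:300][...,2] ; print("mat z",np.median(b),b.std())
E
```

```text
disc red top 369 [134.3686 207.1301] depthmed [0.5291 0.256  0.0222]
disc red side 313 [226.099 345.607] depthmed [0.5257 0.2557 0.0212]
  tri 0 0 [0.5278 0.2558 0.0213] 0.002513035197992937
disc blue top 376 [147.6755 177.7926] depthmed [0.6073 0.2207 0.0222]
disc blue side 282 [202.3014 326.9787] depthmed [0.6049 0.2214 0.0212]
  tri 0 0 [0.6069 0.2213 0.0202] 0.0020304639441344695
bot red top 213 [294.6291 196.6808] depthmed [ 0.5464 -0.1728  0.047 ]
bot red top 81 [262.9136 202.2963] depthmed [ 0.5356 -0.0884  0.0365]
bot red side 100 [265.38 219.76] depthmed [ 0.5465 -0.1671  0.0466]
bot red side 35 [262.3429 243.6   ] depthmed [ 0.5309 -0.0826  0.0361]
  tri 0 0 [ 0.5479 -0.1722  0.0415] 2.3219218396956447e-05
  tri 0 1 [ 0.5617 -0.1756 -0.0842] 0.003180157806713902
  tri 1 0 [ 0.5234 -0.0919  0.1376] 0.0003177863689746808
  tri 1 1 [ 0.534  -0.0883  0.0308] 0.00327406857283907
bot blue top 156 [352.8782 212.5577] depthmed [ 0.5027 -0.3242  0.0412]
bot blue top 55 [379.7455 204.9636] depthmed [ 0.5232 -0.3969  0.0313]
bot blue side 55 [292. 190.] depthmed [ 0.5024 -0.3195  0.0407]
bot blue side 16 [292.5  176.25] depthmed [ 0.5195 -0.3903  0.0312]
  tri 0 0 [ 0.5038 -0.325   0.0352] 0.0005284223783428362
  tri 0 1 [ 0.4995 -0.3148  0.1076] 0.004008916093912494
  tri 1 0 [ 0.5284 -0.414  -0.0581] 0.00873386396531866
  tri 1 1 [ 0.5224 -0.3981  0.0246] 0.003405229410662542
red 863 zpct [0.0293 0.0453 0.05   0.0529] (0.48355498909950256, -0.16410276293754578) (0.18155205249786377, 0.14158637821674347) 17.44283103942871
blue 655 zpct [0.0258 0.0394 0.0435 0.0457] (0.47346219420433044, -0.2633054852485657) (0.054511863738298416, 0.30774563550949097) 26.605640411376953
mat z 0.0017083586090432812 0.07132970886375016
```

```bash
cat >> h.py <<'E'
from scipy.spatial.transform import Rotation as R
UP=np.array([0,0,1.])
def tool(first,second,phi,s):      # first: bottle axis, second: down at pick / heading at place
    t=np.cos(phi)*second-np.sin(phi)*first; n=s*np.cross(first,second)
    return R.from_matrix(np.c_[np.cross(n,t),n,t]).as_rotvec(), t
L=0.155
def pick_pose(g,a,phi,s):
    r,t=tool(a,-UP,phi,s); return g-L*t,r,t
def place_pose(g,yaw,phi,s):
    r,t=tool(UP,np.array([np.cos(yaw),np.sin(yaw),0]),phi,s); return g-L*t,r,t
E
python3 - <<'E'
from station import bot,cams
from h import *
np.set_printoptions(precision=3,suppress=True)
def A(p,q): a=np.r_[np.subtract(q,p)[:2],0]; return a/np.linalg.norm(a)
# band, cap centres
B={"red":(np.array([.547,-.172,.025]),A((.547,-.172),(.5345,-.0884)),np.array([.528,.256,.082])),
   "blue":(np.array([.5035,-.3245,.023]),A((.5035,-.3245),(.5228,-.3975)),np.array([.607,.221,.074]))}
for c,(g,a,pl) in B.items():
  print(c,"axis deg",np.degrees(np.arctan2(a[1],a[0])))
  for ph in(20,30,40,50):
    phi=np.radians(ph)
    for s in(1,-1):
        p,r,t=pick_pose(g,a,phi,s); q=bot.solve_ik(p,r); q2=bot.solve_ik(p-.1*t+.03*UP,r)
        ok=[y for y in range(-90,181,15) if bot.solve_ik(*place_pose(pl,np.radians(y),phi,s)[:2]) is not None and bot.solve_ik(*place_pose(pl+.1*UP,np.radians(y),phi,s)[:2]) is not None]
        print(ph,s,q,q2 is not None,ok)
E
```

```text
red axis deg 98.50395272883416
20 1 None False [-90, -75, -60, -45, 60, 75, 90, 105, 120, 135, 150, 165, 180]
20 -1 [-0.2    0.218  1.872 -0.401  0.968 -0.132] True [-90, -75, -60, -45, 60, 75, 90, 105, 120, 135, 150, 165, 180]
30 1 None False [-90, -75, -60, -45, -30, 90, 105, 120, 135, 150, 165, 180]
30 -1 [-0.1    0.239  1.905 -0.633  0.961  0.113] True [-90, -75, -60, 45, 60, 75, 90, 105, 120, 135, 150, 165, 180]
40 1 None False [-90, -75, -60, -45, -30, -15, 0, 15, 105, 120, 135, 150, 165, 180]
40 -1 [-0.006  0.296  1.917 -0.853  1.003  0.352] True [-90, -75, 30, 45, 60, 75, 90, 105, 120, 135, 150, 165, 180]
50 1 [ 0.077  0.386  1.908 -1.043  1.086 -2.578] False [-90, -75, -60, -45, -30, -15, 0, 15, 30, 120, 135, 150, 165, 180]
50 -1 [ 0.077  0.386  1.908 -1.043  1.086  0.563] True [-90, -75, 15, 30, 45, 60, 75, 90, 105, 120, 135, 150, 165, 180]
blue axis deg -75.1907797435517
20 1 [-0.762  0.591  1.388  0.181  1.466 -1.067] True [-90, -75, -60, -45, 0, 15, 30, 45, 60, 75, 90, 105, 120, 135, 150]
20 -1 [-0.762  0.591  1.388  0.181  1.466  2.074] True [-90, -75, -60, -45, 0, 15, 30, 45, 60, 75, 90, 105, 120, 135, 150]
30 1 [-0.801  0.733  1.231  0.248  1.641 -1.101] True [-90, -75, -60, -45, 15, 90, 105, 120, 135, 150, 165]
30 -1 [-0.801  0.733  1.231  0.248  1.641  2.041] True [-90, -75, 15, 30, 45, 60, 75, 90, 105, 120, 135, 150, 165]
40 1 [-0.832  0.886  1.067  0.311  1.817 -1.113] True [-90, -75, -60, -45, -30, -15, 15, 105, 120, 135, 150, 165, 180]
40 -1 [-0.832  0.886  1.067  0.311  1.817  2.028] True [-90, -75, 15, 30, 45, 60, 75, 90, 105, 120, 135, 150, 165, 180]
50 1 [-0.857  1.046  0.894  0.378  1.993 -1.104] True [-90, -75, -60, -45, -30, -15, 0, 15, 30, 120, 135, 150, 165, 180]
50 -1 [-0.857  1.046  0.894  0.378  1.993  2.037] True [-90, 0, 15, 30, 45, 60, 75, 90, 105, 120, 135, 150, 165, 180]
```

Run:
```python
from station import bot,cams
from h import *
np.set_printoptions(precision=3,suppress=True)
m=cams.camera_model("wrist"); s=bot.get_state()
Rt=R.from_rotvec(s["tcp_rot"]).as_matrix(); print("cam in tool",Rt.T@(m["pose"][:3,3]-s["tool_pos"]),Rt.T@m["pose"][:3,:3],m["camera_matrix"][0,0])
down=R.from_matrix(np.c_[[0,1.,0],[1,0,0],[0,0,-1]]).as_rotvec()
for i,pos in enumerate([(.47,-.28,.42),(.47,-.16,.42)]):
    r=down
    if bot.solve_ik(pos,r) is None: r=R.from_matrix(np.c_[[0,-1.,0],[-1,0,0],[0,0,-1]]).as_rotvec()
    bot.move_ptp(pos,r); bot.hold(.3)
    m=cams.camera_model("wrist"); p,d=cams.read_camera("wrist")
    np.savez(f"w{i}.npz",p=p,d=d,**m); cv2.imwrite(f"pics/w{i}.png",cv2.cvtColor(p,cv2.COLOR_RGB2BGR))
    print(bot.get_state()["time"],m["pose"])
```

```text
cam in tool [ 0.065 -0.     0.032] [[ 0.002 -0.966 -0.259]
 [ 1.     0.002 -0.   ]
 [ 0.001 -0.259  0.966]] 317.31879362978503
1.6833 [[ 1.    -0.    -0.     0.469]
 [-0.    -0.966 -0.258 -0.215]
 [ 0.     0.258 -0.966  0.388]
 [ 0.     0.     0.     1.   ]]
2.5833 [[ 1.     0.    -0.     0.47 ]
 [ 0.    -0.966 -0.258 -0.095]
 [-0.     0.258 -0.966  0.388]
 [ 0.     0.     0.     1.   ]]
```

```bash
python3 -c "
import cv2,numpy as np
cv2.imwrite('pics/ww.png',cv2.resize(np.vstack([cv2.imread('pics/w0.png'),cv2.imread('pics/w1.png')]),(400,600)))"
```

```text
(no output)
```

View pics/ww.png

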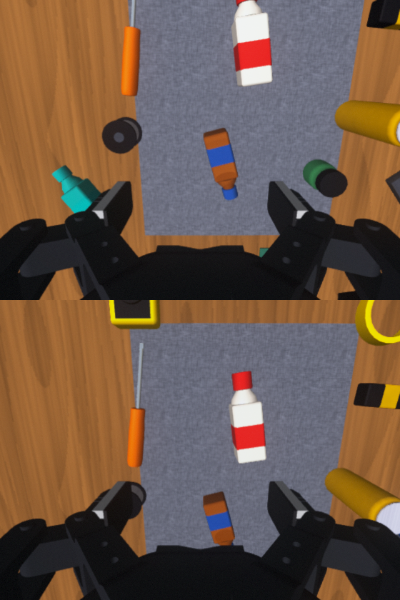

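In w0 the blue bottle is fully visible: body at about px (308,216), cap at (322,270). In w1 the red bottle is fully visible: band at about (347,192), cap at (338,112). Both have clear space for the fingers.

```bash
cat >> h.py <<'E'
def bottle(m,p,d,col,box,length,half):
    """axis & base from the cloud of the lying bottle; box in pixels round it"""
    C=cloud(m,d); k=blobs((C[...,2]>0.012)&(d>0),box)[0][2]; P=C[k]
    cb=[b for b in blobs(cmask(p,col)&k,box,25)]
    band,cap=[np.median(C[b[2]],0) for b in cb[:2]]
    top=P[P[:,2]>2*half-0.006]            # flat upper face of the square body
    (cx,cy),wh,ang=cv2.minAreaRect(top[:,:2].astype(np.float32))
    a=np.r_[(cap-band)[:2],0]; a/=np.linalg.norm(a)
    pts=cv2.boxPoints(((cx,cy),wh,ang)); e=max((pts[1]-pts[0],pts[2]-pts[1]),key=np.linalg.norm); e=np.r_[e,0]/np.linalg.norm(e); e*=np.sign(e@a)
    c=np.r_[cx,cy,half]; s=top@a-c@a; n=np.cross(UP,a)
    print(col,"capband axis deg",np.degrees(np.arctan2(a[1],a[0])),"rect deg",np.degrees(np.arctan2(e[1],e[0])),"face",wh,"c",c,"topz",np.percentile(top[:,2],[50,95]),
      "cap off",(cap-c)@n,"all span along a",np.percentile((P-c)@a,[1,99]),"across",np.percentile((P-c)@n,[1,99]),"band",band,"cap",cap)
    return c,a,e
E
python3 - <<'E'
from station import cams
from h import *
np.set_printoptions(precision=4,suppress=True)
W=[dict(np.load(f"w{i}.npz")) for i in(0,1)]
bottle(W[0],W[0]["p"],W[0]["d"],"blue",(275,170,345,290),.122,.020)
bottle(W[1],W[1]["p"],W[1]["d"],"red",(310,95,385,235),.140,.023)
r0=blobs(cmask(W[0]["p"],"red"),(300,0,400,130));r1=blobs(cmask(W[1]["p"],"red"),(300,90,400,230))
b0=blobs(cmask(W[0]["p"],"blue"),(270,170,345,290));b1=blobs(cmask(W[1]["p"],"blue"),(270,250,345,345))
print("red band",tri(W[0],r0[0][1],W[1],r1[0][1]),"blue band",tri(W[0],b0[0][1],W[1],b1[0][1]))
E
```

```text
blue capband axis deg -75.20534932206199 rect deg -74.62842 face (0.040523461997509, 0.09293842315673828) c [ 0.5051 -0.3323  0.02  ] topz [0.0392 0.0405] cap off 0.00024169331746395906 all span along a [-0.0463  0.0727] across [-0.0195  0.0193] band [ 0.5028 -0.3226  0.0395] cap [ 0.5218 -0.3946  0.03  ]
red capband axis deg 98.85933597670888 rect deg 98.78302 face (0.046811774373054504, 0.10526498407125473) c [ 0.5458 -0.1604  0.023 ] topz [0.0452 0.0466] cap off 0.0019951349815889533 all span along a [-0.0499  0.0854] across [-0.0219  0.0233] band [ 0.5453 -0.1699  0.0454] cap [ 0.5323 -0.0867  0.0353]
red band (array([ 0.5451, -0.1703,  0.0433]), np.float64(0.001134443295990516)) blue band (array([ 0.503 , -0.323 ,  0.0381]), np.float64(0.0005575814486940802))
```

```bash
cat > job.py <<'E'
from station import bot,cams
from h import *
np.set_printoptions(precision=4,suppress=True)
PHI,S=np.radians(30),-1
red,blue=np.array([.528,.256,.0205]),np.array([.607,.221,.0205])
row=(blue-red)[:2]; YAW=np.arctan2(row[0],-row[1])
h=np.array([np.cos(YAW),np.sin(YAW),0])
def st(tag):
    s=bot.get_state(); print(tag,"t",round(s["time"],2),"pos",s["tool_pos"],"w",round(s["width"],4),"F",s["wrist_force"],"g",round(s["grip_force"],1)); return s
def grasp(c,a,back,s_along,zg):
    base=c-back*a; g=base+s_along*a; g[2]=zg
    p,r,t=pick_pose(g,a,PHI,S)
    bot.move_ptp(p-.09*t+.02*UP,r); hit=bot.line_to(p,max_speed=.12,until_force=12); st(f"at pick hit={hit}")
    bot.command_gripper(0.0); s=st("closed")
    b=R.from_rotvec(s["tcp_rot"]).inv().apply(base-s["tool_pos"]); b[1]=0
    bot.line_to(s["tool_pos"]+.2*UP,max_speed=.25); st("lifted"); return b
def place_tcp(b,base):
    r,_=tool(UP,h,PHI,S); return base-R.from_rotvec(r).apply(b),r
E
python3 - <<'E'
from job import *
print("yaw",np.degrees(YAW))
a=np.r_[np.cos(np.radians(98.8)),np.sin(np.radians(98.8)),0]
b=grasp(np.array([.5458,-.1604,.023]),a,.052,.058,.029)
np.save("b_red.npy",b); print(b)
for dz,back in((.17,.06),(.17,0),(.003,0)): print(bot.solve_ik(*place_tcp(b,red+dz*UP-back*h)))
p,d=cams.read_camera("side"); cv2.imwrite("pics/lift.png",cv2.cvtColor(p[60:360,100:500],cv2.COLOR_RGB2BGR))
E
```

```text
yaw 66.10483858492962
at pick hit=False t 4.33 pos [ 0.5335 -0.0779  0.1641] w 0.0854 F [ 0.8497 -0.317  -0.5583] g 0.0
closed t 4.78 pos [ 0.5335 -0.0776  0.1639] w 0.0453 F [-0.9807  4.1587  5.1714] g 62.0
lifted t 5.72 pos [ 0.5328 -0.0775  0.3615] w 0.0455 F [-0.3044 -0.0974 -2.5899] g 61.5
[-0.047   0.      0.1899]
[-0.3384 -0.3162  2.2358  1.0934  1.3338 -0.2698]
[-0.1873 -0.2598  2.1912  1.1296  1.2015 -0.2151]
[-0.1873  0.1269  2.2136  1.3136  1.0592 -0.6403]
```

View pics/lift.png

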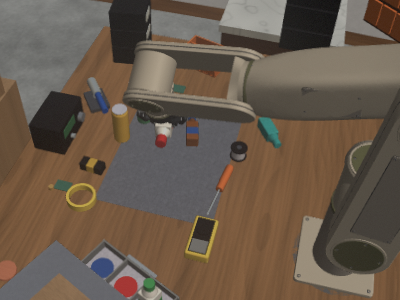

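The picture shows the red bottle hanging in the gripper (cap at about crop px (162,140)), level, with nothing else disturbed. The tray is untouched.

```bash
cat >> job.py <<'E'
def place(b,disc,open_w):
    bot.move_ptp(*place_tcp(b,disc+.17*UP-.06*h)); st("pre")
    bot.line_to(place_tcp(b,disc+.17*UP)[0],max_speed=.2)
    bot.line_to(place_tcp(b,disc+.025*UP)[0],max_speed=.2); bot.hold(.2)
    s=st("low"); hit=bot.line_to(place_tcp(b,disc-.004*UP)[0],max_speed=.03,until_force=4); st(f"down hit={hit}")
E
python3 - <<'E'
from job import *
b=np.load("b_red.npy"); place(b,red,.065)
for n in("top","side"):
    p,d=cams.read_camera(n); np.savez(n+"_pl.npz",p=p,d=d)
    x,y=(40,100) if n=="top" else (120,240)
    cv2.imwrite(f"pics/pl_{n}.png",cv2.resize(cv2.cvtColor(p[y:y+180,x:x+240],cv2.COLOR_RGB2BGR),None,fx=2,fy=2))
cv2.imwrite("pics/pl.png",np.vstack([cv2.imread(f"pics/pl_{n}.png")[:300] for n in("top","side")]))
E
```

```text
pre t 7.22 pos [0.4465 0.0722 0.3256] w 0.0454 F [ 0.3632 -0.0883 -2.3007] g 61.6
low t 8.74 pos [0.4716 0.1269 0.1826] w 0.045 F [-0.5312 -0.473  -2.4489] g 61.6
down hit=True t 9.51 pos [0.4708 0.1273 0.1566] w 0.0452 F [1.0735 1.851  2.7815] g 61.8
```

View pics/pl.png

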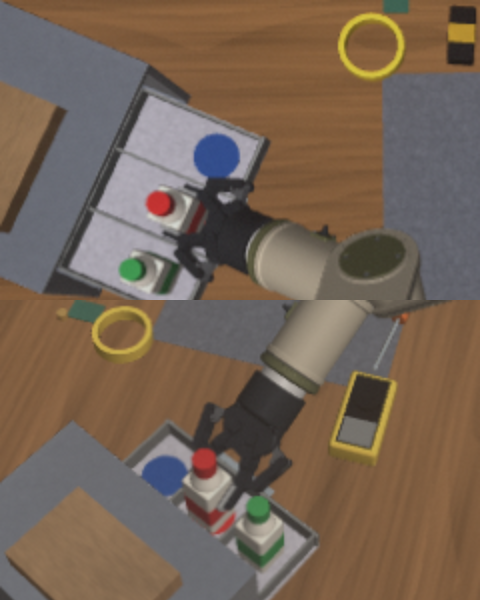

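The red bottle stands on the red disc between the fingers, with its cap at crop px (160,203) and the green bottle's cap at (132,268). Before I let go, I'll triangulate both caps for position and tilt.

Run:
```python
from job import *
M={n:cams.camera_model(n) for n in("top","side")}; D={n:np.load(n+"_pl.npz") for n in M}
t=blobs(cmask(D["top"]["p"],"red"),(105,185,150,220)); s=blobs(cmask(D["side"]["p"],"red"),(205,305,250,365))
for n,l in(("top",t),("side",s)):
    C=cloud(M[n],D[n]["d"])
    for A,c,k in l[:4]: print(n,A,c,np.median(C[k],0),np.percentile(C[k][:,2],[5,95]))
C=cloud(M["top"],D["top"]["d"]); k=t[0][2]; P=C[k]; T=P[P[:,2]>np.percentile(P[:,2],95)-.006]; print("cap top centre",cv2.minEnclosingCircle(T[:,:2].astype(np.float32)),T.mean(0))
C=cloud(M["side"],D["side"]["d"]); k=s[0][2]; P=C[k]; T=P[P[:,2]>np.percentile(P[:,2],95)-.006]; print("side cap top",cv2.minEnclosingCircle(T[:,:2].astype(np.float32)),T.mean(0))
```

```text
top 101 [119.1386 201.4752] [0.529  0.2531 0.1618] [0.1569 0.1648]
side 85 [221.6941 319.3412] [0.5269 0.2591 0.1605] [0.1559 0.1647]
cap top centre ((0.528644859790802, 0.25304797291755676), 0.013413398526608944) [0.5285 0.2528 0.1621]
side cap top ((0.5290119051933289, 0.2591136693954468), 0.012752138078212738) [0.5277 0.2591 0.1617]
```

The cap top is at (0.528, 0.256, 0.161), directly over the disc, so the bottle is upright. I'll release it and go on to the blue one.

```bash
cat >> job.py <<'E'
def release(w):
    bot.command_gripper(w); s=st("open"); t=R.from_rotvec(s["tcp_rot"]).apply([0,0,1])
    bot.line_to(s["tool_pos"]-.10*t,max_speed=.12); s=st("back"); bot.line_to(s["tool_pos"]+.12*UP,max_speed=.25)
    bot.command_gripper(.085)
E
python3 - <<'E'
from job import *
release(.062)
d=R.from_matrix(np.c_[[0,1.,0],[1,0,0],[0,0,-1]]).as_rotvec()
a=np.r_[np.cos(np.radians(-75)),np.sin(np.radians(-75)),0]
c=np.array([.5051,-.3323,.020])
bot.move_ptp((.47,-.30,.40),d); bot.hold(.3)
m=cams.camera_model("wrist"); p,dd=cams.read_camera("wrist")
c2,a1,e=bottle(m,p,dd,"blue",(250,130,370,310),.122,.02)
p,dd=cams.read_camera("top"); cv2.imwrite("pics/red_done.png",cv2.resize(cv2.cvtColor(p[100:280,40:280],cv2.COLOR_RGB2BGR),None,fx=2,fy=2))
st("seen")
E
```

```text
open t 9.92 pos [0.4698 0.1272 0.1557] w 0.062 F [0.4275 0.3066 0.5019] g 0.0
back t 10.9 pos [0.4348 0.0483 0.2056] w 0.062 F [ 0.555   0.0906 -0.8858] g 0.0
blue capband axis deg -75.14905044774194 rect deg -75.163445 face (0.0405581071972847, 0.09235145896673203) c [ 0.5049 -0.3321  0.02  ] topz [0.0391 0.0405] cap off 0.00013499320754083513 all span along a [-0.0461  0.073 ] across [-0.0195  0.0195] band [ 0.5025 -0.3226  0.0394] cap [ 0.5216 -0.3945  0.0301]
seen t 14.0 pos [ 0.47   -0.2998  0.4   ] w 0.0851 F [0.5562 0.3602 0.003 ] g 0.0
```

View pics/red_done.png

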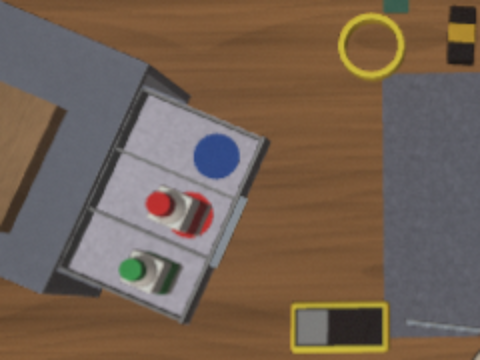

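The red bottle stands freely on its disc (cap at crop px (160,204)). The green bottle and the tray have not moved, and the blue disc is free at (216,156).

Run:
```python
from job import *
a=np.r_[np.cos(np.radians(-75.15)),np.sin(np.radians(-75.15)),0]
b=grasp(np.array([.5050,-.3322,.020]),a,.0475,.050,.027)
np.save("b_blue.npy",b); print(b)
print([bot.solve_ik(*place_tcp(b,blue+dz*UP-k*h)) for dz,k in((.17,.06),(.17,0),(.0,0))])
place(b,blue,.06)
M={n:cams.camera_model(n) for n in("top","side")}
for n,box in(("top",(110,140,165,195)),("side",(170,275,225,340))):
    p,d=cams.read_camera(n); C=cloud(M[n],d)
    for A,c,k in blobs(cmask(p,"blue")&(C[...,2]>.13),box)[:2]:
        P=C[k]; T=P[P[:,2]>np.percentile(P[:,2],95)-.006]; print(n,A,c,cv2.minEnclosingCircle(T[:,:2].astype(np.float32)),T.mean(0))
    x,y=(40,100) if n=="top" else (120,240)
    cv2.imwrite(f"pics/pb_{n}.png",cv2.resize(cv2.cvtColor(p[y:y+150,x:x+240],cv2.COLOR_RGB2BGR),None,fx=2,fy=2))
cv2.imwrite("pics/pb.png",np.vstack([cv2.imread(f"pics/pb_{n}.png") for n in("top","side")]))
```

```text
at pick hit=False t 17.36 pos [ 0.5259 -0.4101  0.1624] w 0.0853 F [ 0.0704 -0.1233 -0.6204] g 0.0
closed t 17.84 pos [ 0.5257 -0.4099  0.1619] w 0.0393 F [ 0.9491 -1.2675  3.0429] g 60.9
lifted t 18.79 pos [ 0.5254 -0.4096  0.3596] w 0.0394 F [-1.0913  0.2121 -2.0698] g 60.4
[-0.0401  0.      0.1868]
[array([-0.3545, -0.0433,  2.0147,  1.1006,  1.3235, -0.3243]), array([-0.2295, -0.0051,  1.9772,  1.134 ,  1.2197, -0.2722]), array([-0.2295,  0.3335,  1.9879,  1.2791,  1.0938, -0.6289])]
pre t 20.88 pos [0.5255 0.0362 0.3186] w 0.0393 F [ 1.1757 -0.2297 -1.0247] g 60.4
low t 22.41 pos [0.5503 0.0912 0.1752] w 0.0393 F [-0.0121  0.6153 -1.2414] g 60.4
down hit=True t 23.24 pos [0.5494 0.0915 0.1465] w 0.039 F [0.9491 0.5344 4.099 ] g 60.7
top 75 [135.8667 170.1333] ((0.6070688962936401, 0.21956171095371246), 0.01203184574842453) [0.6073 0.2189 0.1433]
side 60 [197.2167 303.6   ] ((0.6036657094955444, 0.22263866662979126), 0.013159645721316338) [0.6045 0.2241 0.1419]
```

View pics/pb.png

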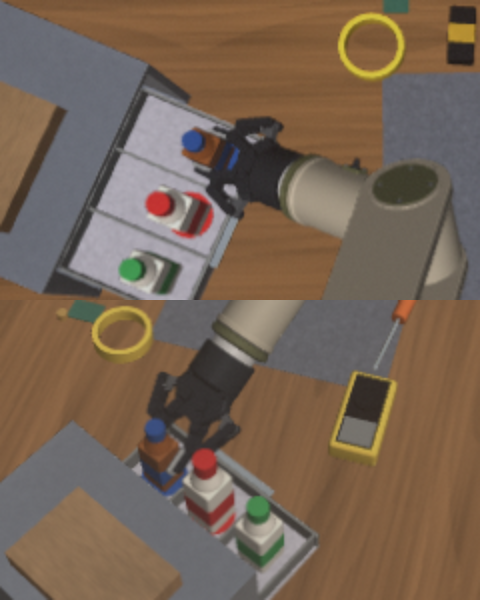

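The blue bottle stands on its disc (cap at crop px (193,141), measured at (0.606, 0.221, 0.142)), and the red and green bottles are undisturbed. Next I'll release, back off and check.

Run:
```python
from job import *
release(.056)
bot.move_ptp((.40,-.30,.40),R.from_matrix(np.c_[[0,1.,0],[1,0,0],[0,0,-1]]).as_rotvec()); bot.hold(.5)
m=cams.camera_model("top"); p,d=cams.read_camera("top"); C=cloud(m,d)
for c,box in(("blue",(110,140,165,195)),("red",(100,180,150,220))):
    for A,ce,k in blobs(cmask(p,c)&(C[...,2]>.13),box)[:1]:
        P=C[k]; T=P[P[:,2]>np.percentile(P[:,2],95)-.006]; print(c,A,T.mean(0))
cv2.imwrite("pics/end.png",cv2.cvtColor(p[20:320],cv2.COLOR_RGB2BGR)); st("end")
```

```text
open t 23.65 pos [0.5484 0.0916 0.1455] w 0.0561 F [-0.1342  0.4944 -0.4313] g 0.0
back t 24.63 pos [0.5134 0.0127 0.1953] w 0.0563 F [-0.3789 -0.4698 -0.7902] g 0.0
blue 75 [0.6076 0.2188 0.1438]
red 100 [0.5284 0.2537 0.1617]
end t 27.92 pos [ 0.4 -0.3  0.4] w 0.085 F [-0.5097  0.2599 -0.1263] g 0.0
```

View pics/end.png

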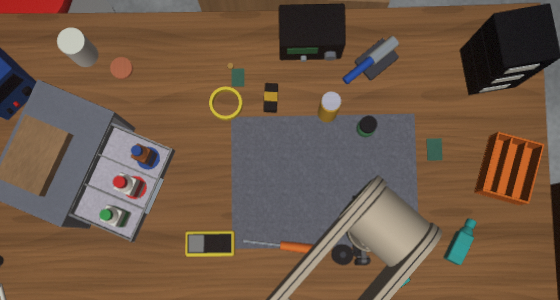

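Both bottles stand on their own discs (caps at px (137,150) and (123,182)). The green bottle, the tray and the other things are where they were, and the arm is clear.

```bash
python3 -c "
from station import finish_job
print(finish_job())"
```

```text
the job is handed in; nothing more can be done
None
```

Both bottles are upright and released on the discs matching their caps, nothing else was visibly moved, and I handed the job in at about 28 s on the robot's clock; the station returned no verdict.

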